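Recover the grinding balls and close the mill cell

TASK

Take the aluminium lid plate off the blue mill cell and lay it flat on the bench beside it. Use the slotted scoop, never your fingers, to lift every grinding ball out of the residue tray and tip them into the open cell, letting the brown fragments drop back through the slots so that all of them stay in the tray. When all the balls are in, close the cell with the green seal plate and then the lid plate on top of it, both lying flat, centred and square on the cell. Leave the scoop standing on its tines in the middle of its black mat, and leave the bottle, beaker and brush where they are.

Things in the scene. Friction and masses are not known exactly. Their poses are not given: they have to be found in the camera images.
- tray: Fixed steel residue trough, inside 220 (x) x 74 mm (y), walls 4 mm, upright, level rim 55 mm above the bench. Level smooth floor 6 mm above the bench. The balls start in the half nearer the robot (its -x half). Origin: centre of footprint at bench level, z up.
- scoop: Loose slotted scoop, 180 g. 4 round tines 4 mm thick along x at y = +-9, +-27 mm (14 mm gaps), free tips at x = -47 (open front), back at +47. Origin: mid tines, underside. Wire rails 17 mm high at y = +-30 and across the back, sloping to the tips over the front 35 mm. Orange grip block 50 x 18 (y) x 36 mm, centre x = 12, z = 96. Balls roll along the slots: carry with the tips raised 15 deg.
- mat: Black rubber mat where the scoop stands, fixed, 130 (x) x 120 (y) x 3 mm; origin at centre of its underside, at bench level.
- cell: Mill cell, open-topped, a fixed blue oblong box, outside 84 (x) x 108 (y) x 60 mm high, opening 48 (x) x 96 (y) mm, floor 6 mm thick. On the rim's four corners steel stops 4 mm high (inner faces at x = +-37, |y| from 36 to 54 mm) leave a plate 5 mm of play each way in x. Origin: centre of its underside, at bench level.
- seal: Loose green plastic seal plate, flat slab 64 (x) x 112 (y) x 8 mm, 100 g; origin at centre of its underside. Grip across its 64 mm.
- lid: Loose aluminium lid plate, flat slab 64 (x) x 112 (y) x 12 mm, 220 g; origin at centre of its underside. Grip across its 64 mm. At the start it lies on the cell.
- ball1: Bright steel grinding ball, 24 mm diameter, 57 g, origin at its centre; rolls easily; may be absent (None).
- ball2: Bright steel grinding ball, 24 mm diameter, 57 g, origin at its centre; rolls easily; may be absent (None).
- ball3: Bright steel grinding ball, 24 mm diameter, 57 g, origin at its centre; rolls easily; may be absent (None).
- ball4: Bright steel grinding ball, 24 mm diameter, 57 g, origin at its centre; rolls easily; may be absent (None).
- ball5: Bright steel grinding ball, 24 mm diameter, 57 g, origin at its centre; rolls easily; may be absent (None).
- chip1: Brown rounded fragment, undersized, about 14 x 10 x 10 mm, 10 g, origin at its middle; slips through the scoop's 14 mm gaps; belongs in the tray.
- chip2: Brown rounded fragment, undersized, about 14 x 10 x 10 mm, 10 g, origin at its middle; slips through the scoop's 14 mm gaps; belongs in the tray.
- chip3: Brown rounded fragment, undersized, about 14 x 10 x 10 mm, 10 g, origin at its middle; slips through the scoop's 14 mm gaps; belongs in the tray.
- chip4: Brown rounded fragment, undersized, about 14 x 10 x 10 mm, 10 g, origin at its middle; slips through the scoop's 14 mm gaps; belongs in the tray.
- bottle: Bystander: amber reagent bottle with yellow cap, loose, not part of the job, leave alone. Origin at its underside.
- beaker: Bystander: clear beaker, loose, not part of the job, leave alone. Origin at its underside.
- brush: Bystander: flat hand brush with a wooden handle, loose, not part of the job, leave alone. Origin at its underside.
Not all that is in view belongs to the job. Several things have the shape of the lid; the one meant has the colours described above. Of the things shaped like the cell, the blue one is meant.

How it is judged:
On the way, in this order (a step that is already met when the one before it is completed fails the run):
1. the lid plate lies flat on the bench, clear of the cell (horizontal distance between lid and cell above 0.06 m and height (world z) of lid below 0.02 m and angle between lid's own z axis and vertical below 0.1 rad and linear speed of lid below 0.02 m/s and contact force between the fingers and lid below 0.1 N), for 0.2 s.
2. every ball present is in the open cell and every fragment is in the tray (x of ball1 in the frame of cell between -0.026 and 0.026 m and y of ball1 in the frame of cell between -0.05 and 0.05 m and z of ball1 in the frame of cell between 0 and 0.05 m and x of ball2 in the frame of cell between -0.026 and 0.026 m and y of ball2 in the frame of cell between -0.05 and 0.05 m and z of ball2 in the frame of cell between 0 and 0.05 m and x of ball3 in the frame of cell between -0.026 and 0.026 m and y of ball3 in the frame of cell between -0.05 and 0.05 m and z of ball3 in the frame of cell between 0 and 0.05 m and x of ball4 in the frame of cell between -0.026 and 0.026 m and y of ball4 in the frame of cell between -0.05 and 0.05 m and z of ball4 in the frame of cell between 0 and 0.05 m and x of ball5 in the frame of cell between -0.026 and 0.026 m and y of ball5 in the frame of cell between -0.05 and 0.05 m and z of ball5 in the frame of cell between 0 and 0.05 m and x of chip1 in the frame of tray between -0.112 and 0.112 m and y of chip1 in the frame of tray between -0.039 and 0.039 m and z of chip1 in the frame of tray between 0 and 0.05 m and x of chip2 in the frame of tray between -0.112 and 0.112 m and y of chip2 in the frame of tray between -0.039 and 0.039 m and z of chip2 in the frame of tray between 0 and 0.05 m and x of chip3 in the frame of tray between -0.112 and 0.112 m and y of chip3 in the frame of tray between -0.039 and 0.039 m and z of chip3 in the frame of tray between 0 and 0.05 m and x of chip4 in the frame of tray between -0.112 and 0.112 m and y of chip4 in the frame of tray between -0.039 and 0.039 m and z of chip4 in the frame of tray between 0 and 0.05 m), for 0.3 s.
3. the seal plate lies centred and square on the cell, released (horizontal distance between seal and cell below 0.007 m and z of seal in the frame of cell between 0.056 and 0.064 m and angle between the x axis of seal and the x axis of cell, either way round below 0.12 rad and angle between seal's own z axis and vertical below 0.06 rad and linear speed of seal below 0.02 m/s and contact force between the fingers and seal below 0.1 N), for 0.2 s.
4. the lid plate lies centred and square on the seal plate, released (horizontal distance between lid and cell below 0.007 m and z of lid in the frame of cell between 0.064 and 0.072 m and angle between the x axis of lid and the x axis of cell, either way round below 0.12 rad and angle between lid's own z axis and vertical below 0.06 rad and linear speed of lid below 0.02 m/s and contact force between the fingers and lid below 0.1 N), for 0.2 s.
At the end, for the whole second after the job is handed in: Balls inside the cell, fragments inside the tray; seal on the cell, lid on the seal, each flat, within 7 mm of the cell's centre and 0.12 rad of square; scoop standing on its mat, its origin within 30 mm (along mat x and y) of the mat's centre; all at rest (all of step 2 and all of step 3 and all of step 4 and x of scoop in the frame of mat between -0.03 and 0.03 m and y of scoop in the frame of mat between -0.03 and 0.03 m and z of scoop in the frame of mat between -0.002 and 0.008 m and angle between scoop's own z axis and vertical below 0.1 rad and linear speed of scoop below 0.02 m/s); the robot touches nothing.
It fails at once if the fingers touch a ball (contact force between the fingers and ball1 above 0.3 N or contact force between the fingers and ball2 above 0.3 N or contact force between the fingers and ball3 above 0.3 N or contact force between the fingers and ball4 above 0.3 N or contact force between the fingers and ball5 above 0.3 N).
It fails at once if the bottle, beaker or brush is moved by more than 3 cm (distance of any of bottle, beaker, brush from where it was at the start of the episode above 0.03 m).
Of ball1, ball2, ball3, ball4, ball5 only 3 to 5 are there at a start; the rules pass over those that are not, and their reading is None.
At some moment in a run one of seal may be knocked a few centimetres aside while the robot is not near it.
It also fails if it takes over 210 s, if anything falls off the work surface, if the arm or the gripper's body presses on something with over 40 N, if the wrist force passes 120 N, or if a joint passes its speed limit or range.

ROBOT

A 6-joint arm with a two-finger parallel gripper is mounted at the origin on the work surface. World frame = base frame: x ahead of the robot, y to its left, z up, the work surface at z = 0. Lengths are in m, angles in rad, forces in N, time in s.
With the tool pointing down it reaches from about 0.425 to 0.95 m from the base axis. Payload 3.5 kg.
Tool frame: the origin (TCP) lies at the very end of the fingers, on their centre line; the grasp point (between the pads) lies ctrl.pinch_z behind it (ctrl.pinch_z is the distance from the TCP to the grasp point, in m); z points along the fingers, y is the line along which they close (so a half turn about z gives the same grasp; the last joint's range is limited). The gripper opens to 85 mm and grips with 20 to 120 N. Pads are 22 mm wide; open, the fingers measure 114 mm over their backs; the gripper's body (76 mm by 85 mm) begins 54 mm behind the grasp point. The pads swing forward as they close: fully open they stand 13 mm farther back than shut.
Start: joints at [-1.433, 0.286, 1.577, -0, 1.279, -0.15], TCP at [0.192, -0.647, 0.231] pointing down, gripper open.
Joint ranges: [-2.77, 2.77], [-0.9, 2.22], [0.21, 2.48], [-1.53, 4.67], [0.24, 2.81], [-2.84, 2.84]. Speed limits (rad/s): [2.79, 2.79, 3.14, 3.14, 3.14, 3.14].

INTERFACE

Orientations are given as a unit quaternion [x, y, z, w].
In Python, from plant import ctrl gives the robot as it stands.
- The arm moves only by the shell command python3 -m inch 'ROWS' [FORCE]. ROWS is a JSON list of rows, 1 to 10 of them, each of 7 numbers: dx, dy, dz in m, then a rotation vector rx, ry, rz in rad, then the opening from 0.0 (shut) to 1.0 (fully open); each row is the pose to reach, as a shift and turn from the pose commanded when the command began, along the tool's axes at that moment; what a row does not reach only later rows make up. A row lasts 1/8 s, in which the tool goes at most 0.0625 m and 0.188 rad, less where a joint would pass 70% of its speed; a pose out of reach is approached as far as the arm can. The fingers move at their own pace and stop on an object; FORCE is the grip in N (left out, the last holds). Time passes only in rows, so rows that do not move let the fingers close. It prints the time, the measured TCP pose, the force, the opening and the grip force at its end.
- ctrl.get_state(): the state, without advancing time (a new reading comes with each control period).
- ctrl.read_camera(name): name is "scene" or "top" or "wrist"; returns a dict with "pixels" (384x512x3 uint8, red, green, blue), "camera_matrix" (3x3 intrinsics, pixels), "xyz" and "orientation" of the camera in the world. Camera axes: x right, y down, z forward; pixel columns grow to the right and rows downward; lengths in m; the calibration is good to about 2 mm. The wrist camera is an equidistant fisheye: a pixel r from the principal point sees the ray r / f radians off the axis. A picture is of the moment at which its call begins. There is no depth.
- ctrl.sign_off(): hands the job in; it is judged then, once.
Trained networks look in the newest picture that a camera, given by its name, has taken for a name from the list of things; names that differ only in an ending like _2 or _b are one class to them, and where a whole thing is asked for, a point or a joint stands for the part that bears it (a point fixed in the world has none). Each returns a list of dicts, best first, with "conf" (0 to 1); they miss things now and then, are a little off and sometimes report something else, mostly with a low value. They report only what shows in the picture. A call takes as long as a camera call. They do not tell look-alikes from the thing itself.
- ctrl.recognise(camera, thing): "position" ([x, y, z] in m, in world coordinates, good to about 4 mm: the middle of the surface that is visible of it).
- ctrl.masks_of(camera, thing): "region" (384x512 bool, what is visible of it).
- ctrl.mark_of(camera, thing): "position" ([x, y, z] in m, in world coordinates, good to about 4 mm: a listed point, or the origin of a listed thing).
The state is a dict: "time": time; "qpos": joint angles; "dq": joint speeds; "joint_efforts": joint torques, N m; "eef_pos": TCP position; "tcp_rot": TCP orientation; "contact_force": force on the tool from outside, world axes, zero at the start; "wrist_torque": the same for the moment, N m; "opening": opening from 0.0 (shut) to 1.0 (fully open); "finger_force": force on a finger pad.
Only numpy, scipy, OpenCV 4.12 (cv2) and the standard library are available. Lean on these libraries where they do the work, as an engineer would, in place of code of your own. Each camera call takes 0.05 s, during which the arm holds its last target. There are 200 camera calls.

## Working session

There is one attempt and no reset: what is moved stays moved. The work goes in short steps, Python scripts to look and compute and a shell command to move; the robot and the scene stay as the last step left them, time stands still between calls to the robot, and variables do not carry over. Pictures are saved under pics/ and viewed, at most 14 in all, crops included, and the job is handed in when it is done.

```bash
ls; mkdir -p pics; cat > h.py <<'E'
import numpy as np, cv2
from plant import ctrl
from scipy.spatial.transform import Rotation as R
def pic(cam,name,crop=None,scale=1):
    d=ctrl.read_camera(cam); im=d["pixels"][:,:,::-1]
    if crop: x0,y0,x1,y1=crop; im=im[y0:y1,x0:x1]
    im=cv2.resize(im,None,fx=scale,fy=scale,interpolation=cv2.INTER_CUBIC)
    cv2.imwrite(f"pics/{name}.png",im); return d
def ray(d,u,v):
    K=np.array(d["camera_matrix"]); return R.from_quat(d["orientation"]).apply(np.linalg.inv(K)@[u,v,1.])
def at(d,u,v,z):
    r=ray(d,u,v); c=np.array(d["xyz"]); return c+r*(z-c[2])/r[2]
def proj(d,p):
    q=R.from_quat(d["orientation"]).inv().apply(np.array(p)-d["xyz"]); w=np.array(d["camera_matrix"])@q; return w[:2]/w[2]
E
python3 - <<'E'
from h import *
a=pic("scene","scene0",scale=1.5);b=pic("top","top0",scale=1.5)
print(a["xyz"],b["xyz"],b["orientation"],b["camera_matrix"],ctrl.pinch_z)
s=ctrl.get_state();print(s["eef_pos"],s["tcp_rot"],s["time"])
for n in "tray scoop mat cell seal lid ball1 chip1 bottle beaker brush".split():
    for c in ("top","scene"):
        print(n,c,[(np.round(x["position"],3).tolist(),round(x["conf"],2)) for x in ctrl.mark_of(c,n)][:7])
E
```

```text
pics
[1.25800673 0.23553098 0.85090491] [0.3716676  0.02457125 1.36613193] [-0.6998546   0.71139534 -0.05252954  0.03688988] [[468.84683456   0.         259.34934928]
 [  0.         468.84683456 190.75352182]
 [  0.           0.           1.        ]] 0.0187
[ 0.19151117 -0.6466269   0.23004014] [ 9.89667905e-01  1.43374457e-01  5.98277024e-07 -1.09690247e-03] 0.1
tray top [([0.575, -0.24, 0.004], 0.92), ([0.5, 0.418, 0.0], 0.5)]
tray scene [([0.579, -0.237, 0.003], 0.59)]
scoop top [([0.432, -0.006, -0.0], 0.61)]
scoop scene [([0.432, -0.007, 0.004], 0.98)]
mat top [([0.434, -0.007, -0.001], 0.9), ([0.51, -0.226, 0.017], 0.23)]
mat scene [([0.43, -0.004, -0.001], 0.85)]
cell top [([0.797, -0.117, 0.005], 0.87), ([0.603, 0.017, -0.0], 0.81)]
cell scene [([0.602, 0.013, -0.001], 0.75), ([0.792, -0.113, 0.0], 0.57)]
seal top [([0.59, 0.216, -0.002], 0.58), ([0.601, 0.016, 0.003], 0.29)]
seal scene [([0.588, 0.221, -0.003], 0.97)]
lid top [([0.764, 0.054, 0.001], 0.9), ([0.601, 0.01, 0.059], 0.65)]
lid scene [([0.6, 0.014, 0.058], 0.91), ([0.76, 0.054, 0.002], 0.76), ([0.605, 0.013, -0.003], 0.42)]
ball1 top [([0.602, 0.016, 0.001], 0.69), ([0.576, -0.236, 0.003], 0.59), ([0.562, -0.249, 0.02], 0.52), ([0.509, -0.251, 0.02], 0.44), ([0.509, -0.224, 0.016], 0.39)]
ball1 scene [([0.563, -0.253, 0.022], 0.48), ([0.508, -0.222, 0.017], 0.44), ([0.516, -0.248, 0.018], 0.4), ([0.581, -0.234, -0.002], 0.22)]
chip1 top []
chip1 scene []
bottle top [([0.5, 0.417, 0.002], 0.9)]
bottle scene [([0.501, 0.421, -0.002], 0.61)]
beaker top [([0.312, 0.345, 0.0], 0.62)]
beaker scene [([0.312, 0.348, 0.0], 0.75)]
brush top [([0.61, -0.413, -0.001], 0.55)]
brush scene [([0.604, -0.408, 0.001], 0.75)]
```

View pics/top0.png

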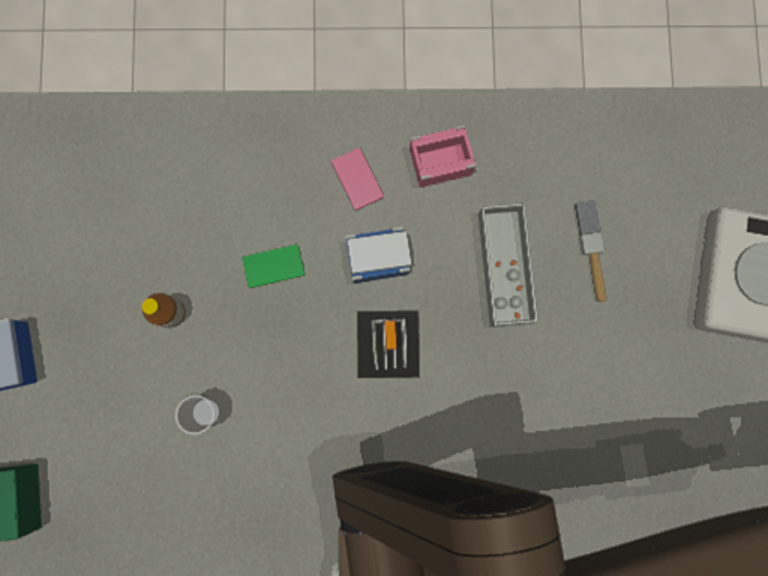

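View pics/scene0.png

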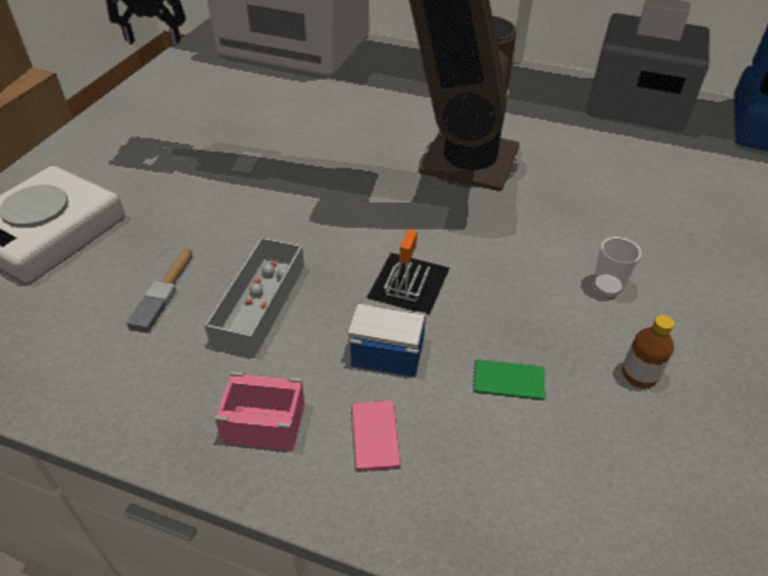

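The views show the white lid on the blue cell at top (379,255). The look-alikes are the pink plate at (357,178) and the pink box at (442,157). The green seal is at (273,265), the scoop at (390,340), and the tray at (508,265) holds 3 balls and 4 chips. The lid I want is the white/aluminium one on the blue cell. Next I'll take a close crop and measure the yaws.

```bash
cat >> h.py <<'E'
def rect(d,mask,z):
    m=mask.astype(np.uint8)
    c=max(cv2.findContours(m,0,1)[0],key=cv2.contourArea).reshape(-1,2)
    P=np.array([at(d,u,v,z)[:2] for u,v in c],np.float32)*1000
    (x,y),(w,h),a=cv2.minAreaRect(P)
    if w<h: w,h,a=h,w,a+90
    a=(a+90)%180-90   # long-axis angle deg from +x
    return [round(float(t),1) for t in (x,y,w,h,a)]
E
python3 - <<'E'
from h import *
d=pic("top","crop1",crop=(225,135,365,260),scale=5)
im=d["pixels"]; hsv=cv2.cvtColor(im,cv2.COLOR_RGB2HSV)
for n,z in (("tray",.055),("mat",.003),("seal",.008),("lid",.072),("cell",.06),("scoop",.1)):
    for r in ctrl.masks_of("top",n)[:3]:
        print(n,round(r["conf"],2),rect(d,r["region"],z), hsv[r["region"]].mean(0).round())
m=cv2.inRange(hsv,(5,180,150),(20,255,255)); m[:, :240]=0;m[:,290:]=0
print("grip",rect(d,m>0,.114))
E
```

```text
tray 0.93 [578.1, -230.5, 229.7, 92.4, 4.6] [ 38.  20. 135.]
mat 0.89 [433.5, -4.2, 133.2, 127.3, -1.0] [32. 25. 63.]
seal 0.78 [589.1, 217.5, 110.0, 64.5, -75.8] [ 66. 158. 143.]
lid 0.84 [743.2, 51.7, 107.8, 61.0, 25.1] [172.  97. 184.]
lid 0.72 [602.2, 11.9, 114.3, 65.1, -82.5] [ 52.   9. 181.]
cell 0.91 [789.4, -111.8, 121.8, 99.1, -78.3] [161.  95. 153.]
cell 0.89 [561.2, 11.1, 103.2, 19.3, -82.6] [ 98.  93. 112.]
scoop 0.92 [439.5, -2.4, 64.7, 21.6, -0.9] [ 24. 139. 148.]
grip [444.3, -5.1, 47.8, 15.7, 4.2]
```

View pics/crop1.png

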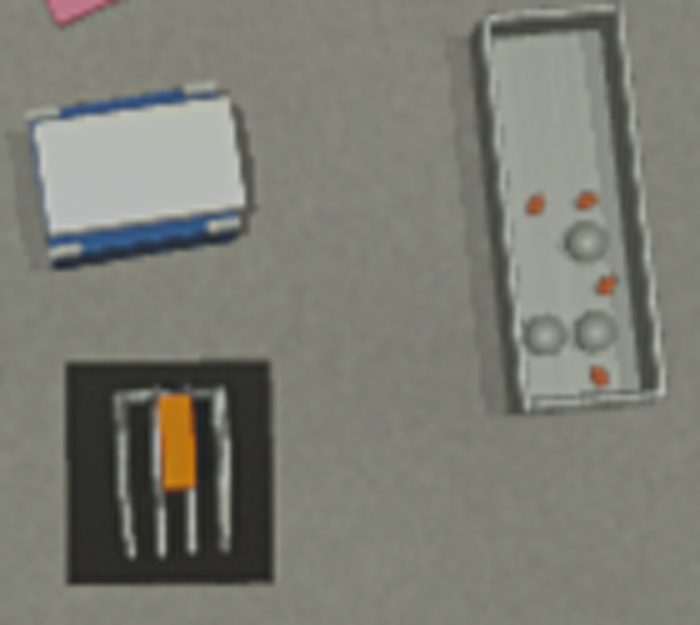

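The crop confirms the white plate lies on the blue cell between its 4 steel stops. The scoop's back faces image-up (+x) and its tips face the robot. I'll write a helper that works out the deltas.

```bash
cat >> h.py <<'E'
def rot(yaw,pitch=0):  # tool-x yaw deg (tool down), then turn about tool y by pitch deg
    return R.from_euler('z',yaw,degrees=True)*R.from_euler('x',180,degrees=True)*R.from_euler('y',pitch,degrees=True)
def go(p,yaw,pitch=0):
    s=ctrl.get_state(); c=R.from_quat(s["tcp_rot"])
    t=c.inv().apply(np.array(p)-s["eef_pos"]); r=(c.inv()*rot(yaw,pitch)).as_rotvec()
    print(np.round(t,4).tolist(),np.round(r,4).tolist(),"rows",round(float(max(np.linalg.norm(t)/.0625,np.linalg.norm(r)/.188)),1))
E
python3 -c "
from h import *
go((.602,.013,.2),97.5)"
```

```text
[0.5809, -0.5166, 0.0313] [0.0, -0.0, -1.4139] rows 12.4
```

```bash
python3 -m inch '[[0.581,-0.517,0.03,0,0,-1.414,1],[0.581,-0.517,0.03,0,0,-1.414,1],[0.581,-0.517,0.03,0,0,-1.414,1],[0.581,-0.517,0.03,0,0,-1.414,1],[0.581,-0.517,0.03,0,0,-1.414,1],[0.581,-0.517,0.03,0,0,-1.414,1],[0.581,-0.517,0.03,0,0,-1.414,1],[0.581,-0.517,0.03,0,0,-1.414,1],[0.581,-0.517,0.03,0,0,-1.414,1],[0.581,-0.517,0.03,0,0,-1.414,1]]' 60
python3 -c "
from h import *
go((.602,.013,.15),97.5); go((.602,.013,.062),97.5)"
```

```text
time: 2.8
eef_pos: [0.5221, -0.1149, 0.2077]
tcp_rot: [0.659, 0.752, 0.0, 0.001]
contact_force: [-0.0, -2.1, -0.6]
opening: 1.002
finger_force: 0.0
[0.1164, 0.0959, 0.0577] [0.0011, 0.0008, 0.0002] rows 2.6
[0.1164, 0.0958, 0.1457] [0.0011, 0.0008, 0.0002] rows 3.4
```

```bash
python3 -m inch '[[0.1164,0.0958,0.06,0,0,0,1],[0.1164,0.0958,0.06,0,0,0,1],[0.1164,0.0958,0.06,0,0,0,1],[0.1164,0.0958,0.06,0,0,0,1],[0.1164,0.0958,0.06,0,0,0,1]]' 60
python3 - <<'E'
from h import *
d=pic("wrist","w1",scale=1.5)
go((.602,.013,.062),97.5)
E
```

```text
time: 3.42
eef_pos: [0.6009, 0.0108, 0.1476]
tcp_rot: [0.659, 0.752, -0.0, 0.0]
contact_force: [-0.1, -0.2, 0.6]
opening: 0.999
finger_force: 0.0
[0.0026, 0.0013, 0.0859] [0.0008, 0.0006, -0.0007] rows 1.4
```

View pics/w1.png

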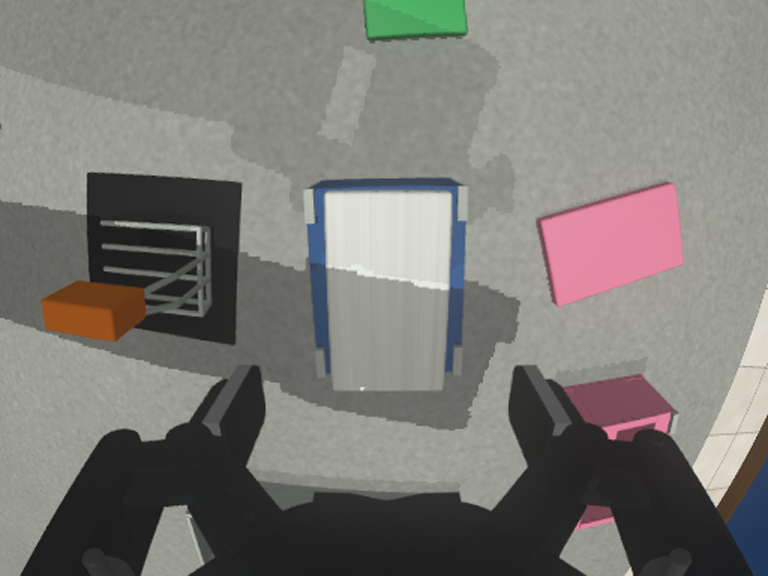

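The wrist view shows the lid at (388,290) square between the fingers, so I'll descend and grip.

```bash
python3 -m inch '[[0.002,0.001,0.05,0,0,0,1],[0.002,0.001,0.087,0,0,0,1],[0.002,0.001,0.087,0,0,0,1],[0.002,0.001,0.087,0,0,0,0.3],[0.002,0.001,0.087,0,0,0,0.3],[0.002,0.001,0.087,0,0,0,0.3],[0.002,0.001,0.087,0,0,0,0.3],[0.002,0.001,0.087,0,0,0,0.3]]' 60
python3 -m inch '[[0,0,-0.06,0,0,0,0.3],[0,0,-0.08,0,0,0,0.3],[0,0,-0.08,0,0,0,0.3],[0,0,-0.08,0,0,0,0.3]]'
python3 -c "
from h import *
go((.46,.18,.13),97.5)"
```

```text
time: 4.47
eef_pos: [0.6039, 0.0125, 0.0639]
tcp_rot: [0.659, 0.752, 0.001, 0.002]
contact_force: [-1.5, -2.6, 7.0]
opening: 0.711
finger_force: 65.0
time: 4.97
eef_pos: [0.6003, 0.0136, 0.1381]
tcp_rot: [0.659, 0.752, -0.001, -0.001]
contact_force: [-0.1, -1.0, -1.5]
opening: 0.711
finger_force: 65.8
[0.1833, -0.1173, 0.0087] [-0.0033, -0.001, 0.0001] rows 3.5
```

```bash
python3 -m inch '[[0.183,-0.117,0.009,0,0,0,0.3],[0.183,-0.117,0.009,0,0,0,0.3],[0.183,-0.117,0.009,0,0,0,0.3],[0.183,-0.117,0.009,0,0,0,0.3],[0.183,-0.117,0.06,0,0,0,0.3],[0.183,-0.117,0.11,0,0,0,0.3],[0.183,-0.117,0.122,0,0,0,0.3],[0.183,-0.117,0.126,0,0,0,0.3],[0.183,-0.117,0.126,0,0,0,0.3]]'
python3 -c "
from h import *
print(ctrl.get_state()['eef_pos'])"
```

```text
time: 6.1
eef_pos: [0.463, 0.1796, 0.0154]
tcp_rot: [0.659, 0.752, 0.001, 0.001]
contact_force: [-0.0, -0.4, -0.2]
opening: 0.715
finger_force: 66.3
[0.4630394  0.17957724 0.01543801]
```

```bash
python3 -m inch '[[0,0,0.004,0,0,0,0.3],[0,0,0.008,0,0,0,0.3],[0,0,0.011,0,0,0,0.3],[0,0,0.011,0,0,0,0.3],[0,0,0.011,0,0,0,1],[0,0,0.011,0,0,0,1],[0,0,0.011,0,0,0,1],[0,0,0.011,0,0,0,1],[0,0,-0.06,0,0,0,1],[0,0,-0.12,0,0,0,1]]'
python3 - <<'E'
from h import *
go((.44,0.05,.22),10)
d=ctrl.read_camera("top")
for n,z in (("lid",.012),("seal",.008),("mat",.003),("cell",.06),("tray",.055)):
    for r in ctrl.masks_of("top",n)[:3]: print(n,round(r["conf"],2),rect(d,r["region"],z),[ (np.round(x["position"],3).tolist()) for x in ctrl.mark_of("top",n)][:2])
E
```

```text
time: 7.35
eef_pos: [0.4608, 0.1793, 0.1285]
tcp_rot: [0.659, 0.752, -0.001, -0.001]
contact_force: [1.1, 0.3, 0.4]
opening: 1.0
finger_force: 0.0
[-0.1255, -0.0378, -0.0914] [-0.0024, 0.0025, 1.5271] rows 8.1
lid 0.7 [760.3, 52.9, 113.7, 63.9, 25.1] [[0.46, 0.175, -0.002]]
lid 0.68 [468.8, 137.9, 63.4, 28.4, 7.8] [[0.46, 0.175, -0.002]]
seal 0.98 [588.7, 218.6, 109.8, 62.7, -78.4] [[0.589, 0.22, -0.003]]
mat 0.78 [433.4, -2.8, 127.5, 119.4, -0.9] [[0.432, -0.005, -0.002]]
mat 0.18 [509.8, -224.1, 20.9, 20.6, -2.1] [[0.432, -0.005, -0.002]]
cell 0.7 [789.0, -110.9, 118.1, 101.0, -77.2] [[0.602, 0.017, 0.003]]
cell 0.69 [598.8, 15.2, 107.2, 93.2, -81.7] [[0.602, 0.017, 0.003]]
tray 0.61 [576.4, -230.0, 232.6, 93.2, 4.5] [[0.578, -0.239, 0.003]]
tray 0.37 [448.9, -2.1, 53.1, 25.2, -0.9] [[0.578, -0.239, 0.003]]
```

```bash
python3 -c "
from h import *
go((.444,-0.005,.2),184.2)"
```

```text
[-0.1806, -0.0416, -0.0721] [-0.0007, -0.0006, -1.5131] rows 8.0
```

```bash
python3 -m inch '[[0,0,-0.06,0,0,0,1],[-0.1806,-0.0416,-0.0721,0,0,-1.5131,1],[-0.1806,-0.0416,-0.0721,0,0,-1.5131,1],[-0.1806,-0.0416,-0.0721,0,0,-1.5131,1],[-0.1806,-0.0416,-0.0721,0,0,-1.5131,1],[-0.1806,-0.0416,-0.0721,0,0,-1.5131,1],[-0.1806,-0.0416,-0.0721,0,0,-1.5131,1],[-0.1806,-0.0416,-0.0721,0,0,-1.5131,1],[-0.1806,-0.0416,-0.0721,0,0,-1.5131,1],[-0.1806,-0.0416,-0.0721,0,0,-1.5131,1]]'
python3 - <<'E'
from h import *
d=pic("wrist","w2",scale=1.5)
go((.444,-0.005,.2),184.2)
print(d["camera_matrix"],d["xyz"],R.from_quat(d["orientation"]).as_matrix().round(3))
E
```

```text
time: 9.35
eef_pos: [0.4441, -0.005, 0.2003]
tcp_rot: [-0.038, 0.999, 0.0, -0.0]
contact_force: [0.1, -0.1, -0.5]
opening: 1.0
finger_force: 0.0
[0.0, 0.0, 0.0003] [0.0, -0.0001, 0.0053] rows 0.0
[[297.31863964   0.         257.47484903]
 [  0.         297.31863964 190.85251843]
 [  0.           0.           1.        ]] [ 0.36609163 -0.01055518  0.3426923 ] [[-0.076  0.949  0.306]
 [ 0.997  0.072  0.024]
 [ 0.001  0.307 -0.952]]
```

View pics/w2.png

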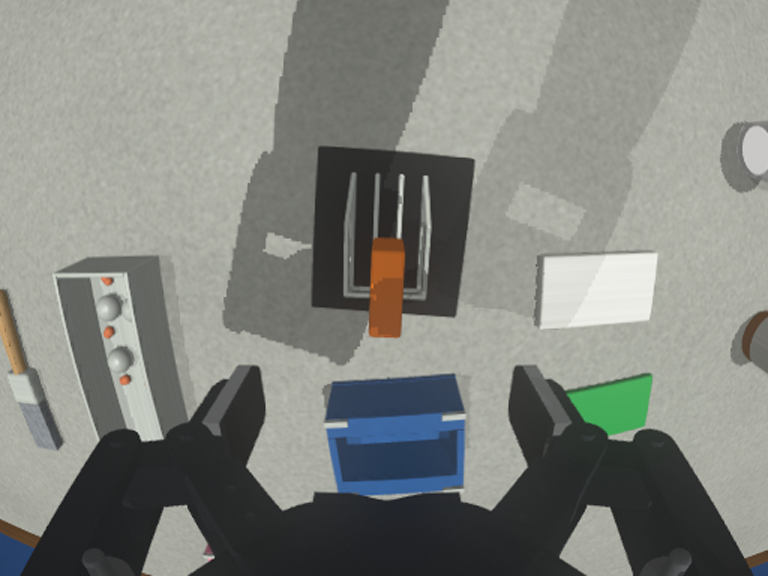

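The orange grip is at (387,288), centred between the fingers and parallel to them. I'll descend, grip at 100 N and lift.

```bash
python3 -m inch '[[0,0,0.06,0,0,0,1],[0,0,0.12,0,0,0,1],[0,0,0.12,0,0,0,1],[0,0,0.12,0,0,0,0],[0,0,0.12,0,0,0,0],[0,0,0.12,0,0,0,0],[0,0,0.12,0,0,0,0],[0,0,0.12,0,0,0,0],[0,0,0.12,0,0,0,0]]' 100
python3 -m inch '[[0,0,-0.06,0,0,0,0],[0,0,-0.12,0,0,0,0],[0,0,-0.16,0,0,0,0],[0,0,-0.16,0,0,0,0]]'
python3 - <<'E'
from h import *
d=ctrl.read_camera("top"); im=d["pixels"]
# tray rim: outer corners by mask at z .055
m=[r for r in ctrl.masks_of("top","tray")][0]["region"]
ys,xs=np.where(m); print(xs.min(),xs.max(),ys.min(),ys.max())
for p in ((.575,-.24,.055),): print(proj(d,p))
c=im[130:225,310:370,::-1]; cv2.imwrite("pics/tray.png",cv2.resize(c,None,fx=6,fy=6,interpolation=cv2.INTER_CUBIC))
E
```

```text
time: 10.52
eef_pos: [0.4454, -0.0053, 0.0821]
tcp_rot: [-0.037, 0.999, -0.0, 0.001]
contact_force: [-0.8, -0.3, 7.2]
opening: 0.197
finger_force: 97.1
time: 11.02
eef_pos: [0.4459, -0.0054, 0.2441]
tcp_rot: [-0.037, 0.999, -0.001, 0.004]
contact_force: [1.3, -0.7, -3.0]
opening: 0.197
finger_force: 97.1
319 357 136 217
[341.4604678  176.70072943]
```

View pics/tray.png

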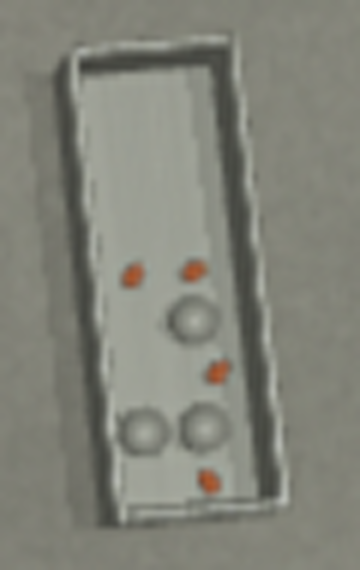

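The tray crop shows the rim's outer corners at crop (67,52), (240,38), (118,522) and (290,503). The 3 balls are at (193,320), (144,432) and (204,427), and the 4 chips are around them.

```bash
python3 - <<'E'
from h import *
d=ctrl.read_camera("top")
f=lambda u,v,z:at(d,310+(u+.5)/6-.5,130+(v+.5)/6-.5,z)[:2]
C=[f(*p,.055) for p in ((67,52),(240,38),(118,522),(290,503))]
print(np.round(C,4), np.mean(C,0))
TL,TR,BL,BR=C
for a,b in ((BL,TL),(BR,TR)): v=b-a; print(np.degrees(np.arctan2(v[1],v[0])),np.linalg.norm(v))
for a,b in ((TR,TL),(BR,BL)): v=b-a; print(np.degrees(np.arctan2(-v[0],v[1])),np.linalg.norm(v))
o=np.mean(C,0); yaw=np.radians(4.5); M=np.array([[np.cos(yaw),np.sin(yaw)],[-np.sin(yaw),np.cos(yaw)]])
for n,p,z in (("b",(193,320),.018),("b",(144,432),.018),("b",(204,427),.018),("c",(133,274),.011),("c",(194,270),.011),("c",(218,372),.011),("c",(208,481),.011)): print(n,np.round(M@(f(*p,z)-o),4))
# floor inner corner check: floor left/right edges
for x,y in ((.11,.037),(.11,-.037),(-.11,.037),(-.11,-.037)):
    w=o+M.T@[x,y]; q=(proj(d,(*w,.055))-[310,130]+.5)*6-.5; print("rim-in px",q.round())
go((0.609,-0.235,.24),184.5,0)
E
```

```text
[[ 0.6874 -0.1848]
 [ 0.6932 -0.2682]
 [ 0.4622 -0.201 ]
 [ 0.4698 -0.2823]] [ 0.57815835 -0.23408995]
4.121511201820842 0.22582400666518262
3.6250114308089114 0.22388908750882286
3.98739330803807 0.0835606443666321
5.34819189015599 0.0816390261467592
b [-0.0168 -0.0122]
b [-0.0689  0.0179]
b [-0.0692 -0.0113]
c [0.0094 0.013 ]
c [ 0.0086 -0.0171]
c [-0.0425 -0.0229]
c [-0.095  -0.0116]
rim-in px [75. 57.]
rim-in px [228.  43.]
rim-in px [128. 515.]
rim-in px [284. 500.]
[-0.1489, -0.2418, -0.003] [0.0013, -0.0039, -0.0053] rows 4.5
```

```bash
cat >> h.py <<'E'
TRAY=((.578,-.235),4.2); CELL=((.602,.014),8.0)
def sc(fr,x,y,z,pitch=0,yaw=None):  # scoop origin in frame fr (x,y), underside height z, tips-up pitch
    (ox,oy),a=fr; w=R.from_euler('z',a,degrees=True).apply([x,y,0]); yw=a if yaw is None else yaw
    O=np.array([ox,oy,z])+[w[0],w[1],0]
    p=O+(R.from_euler('z',yw,degrees=True)*R.from_euler('y',pitch,degrees=True)).apply([.013,0,.079])
    go(p,yw+180,pitch)
E
python3 - <<'E'
from h import *
sc(TRAY,.056,0,.075)
sc(TRAY,.056,0,.02)
E
```

```text
[-0.1873, -0.2397, 0.0829] [0.0013, -0.0039, -0.0001] rows 5.0
[-0.1875, -0.2397, 0.1379] [0.0013, -0.0039, -0.0001] rows 5.3
```

```bash
python3 -m inch '[[-0.04,-0.05,0,0,0,0,0],[-0.075,-0.096,0.01,0,0,0,0],[-0.11,-0.144,0.02,0,0,0,0],[-0.15,-0.192,0.03,0,0,0,0],[-0.187,-0.24,0.06,0,0,0,0],[-0.187,-0.24,0.083,0,0,0,0],[-0.187,-0.24,0.083,0,0,0,0],[-0.187,-0.24,0.083,0,0,0,0]]'
python3 - <<'E'
from h import *
d=pic("wrist","w3",scale=1.5)
sc(TRAY,.056,0,.06); sc(TRAY,.056,0,.012)
E
```

```text
time: 12.18
eef_pos: [0.6475, -0.2299, 0.1564]
tcp_rot: [-0.037, 0.999, 0.001, -0.001]
contact_force: [0.5, 0.4, -1.4]
opening: 0.201
finger_force: 97.3
[0.0013, 0.0002, 0.019] [-0.0002, 0.0005, 0.0007] rows 0.3
[0.0014, 0.0002, 0.067] [-0.0002, 0.0005, 0.0007] rows 1.1
```

View pics/w3.png

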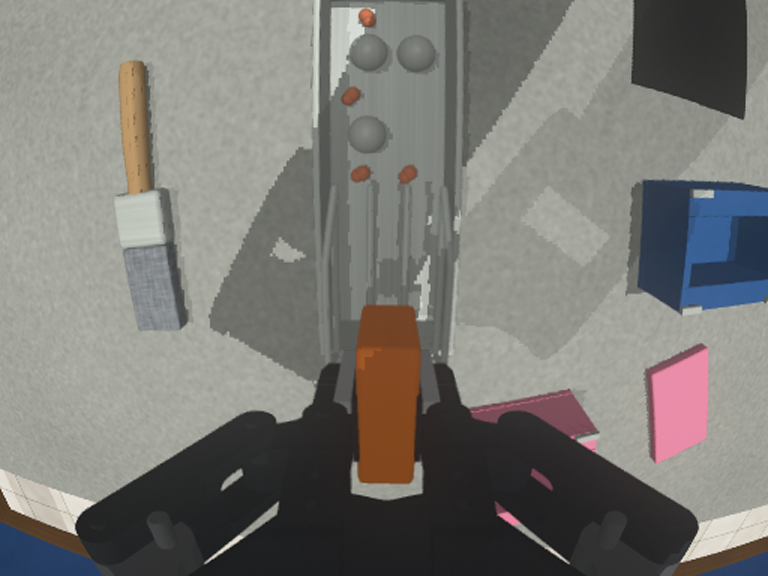

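The scoop is centred in the trough (rails at 330 and 447, walls at 318 and 458). Its tips at row 185 are just short of the chips at (360,173) and (408,173). I'll lower it.

```bash
python3 -m inch '[[0.001,0,0.03,0,0,0,0],[0.001,0,0.055,0,0,0,0],[0.001,0,0.067,0,0,0,0],[0.001,0,0.067,0,0,0,0]]'
python3 -m inch '[[0,0,0.002,0,0,0,0],[0,0,0.004,0,0,0,0],[0,0,0.0055,0,0,0,0],[0,0,0.0055,0,0,0,0]]'
python3 - <<'E'
from h import *
sc(TRAY,.056,0,.0065); sc(TRAY,-.058,0,.0065)
E
```

```text
time: 12.72
eef_pos: [0.6481, -0.231, 0.0925]
tcp_rot: [-0.037, 0.999, -0.001, 0.001]
contact_force: [0.7, 0.5, -0.1]
opening: 0.193
finger_force: 97.5
time: 13.22
eef_pos: [0.6474, -0.2307, 0.0854]
tcp_rot: [-0.036, 0.999, -0.0, 0.0]
contact_force: [0.4, 0.8, 0.7]
opening: 0.198
finger_force: 97.8
[0.0005, 0.0008, -0.0001] [-0.0001, 0.001, -0.0004] rows 0.0
[0.1145, 0.0008, -0.0002] [-0.0001, 0.001, -0.0004] rows 1.8
```

```bash
python3 -m inch '[[0.008,0,0,0,0,0,0],[0.016,0,0,0,0,0,0],[0.024,0,0,0,0,0,0],[0.032,0,0,0,0,0,0],[0.040,0,0,0,0,0,0],[0.048,0,0,0,0,0,0],[0.056,0,0,0,0,0,0],[0.064,0,0,0,0,0,0],[0.072,0,0,0,0,0,0],[0.08,0,0,0,0,0,0]]'
python3 -m inch '[[0.006,0,0,0,0,0,0],[0.012,0,0,0,0,0,0],[0.018,0,0,0,0,0,0],[0.024,0,0,0,0,0,0],[0.028,0,0,0,0,0,0],[0.028,0,0,0,0,0,0]]'
python3 - <<'E'
from h import *
d=pic("wrist","w4",crop=(150,0,370,230),scale=2.6)
sc(TRAY,-.0605,0,.0065); 
E
```

```text
time: 14.48
eef_pos: [0.5673, -0.2368, 0.0851]
tcp_rot: [-0.037, 0.999, -0.0, 0.001]
contact_force: [4.9, 0.8, 2.5]
opening: 0.196
finger_force: 98.0
time: 15.22
eef_pos: [0.5396, -0.2386, 0.0853]
tcp_rot: [-0.037, 0.999, 0.0, 0.0]
contact_force: [5.7, 1.8, 4.1]
opening: 0.196
finger_force: 98.4
[0.009, 0.0008, -0.0002] [0.0, 0.0008, -0.0002] rows 0.1
```

View pics/w4.png

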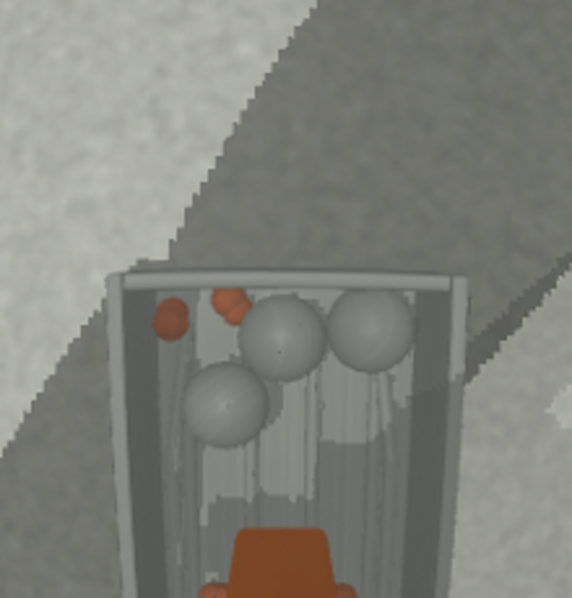

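The tips are 12 mm from the end wall. The right ball at (370,330) sits in front of the outer tine. I'll back off, shift 5 mm right and advance again.

```bash
python3 -m inch '[[-0.01,0,0,0,0,0,0],[-0.025,0,0,0,0,0,0],[-0.025,0.0045,0,0,0,0,0],[-0.025,0.0045,0,0,0,0,0],[-0.016,0.0045,0,0,0,0,0],[-0.008,0.0045,0,0,0,0,0],[0,0.0045,0,0,0,0,0],[0.005,0.0045,0,0,0,0,0],[0.009,0.0045,0,0,0,0,0],[0.009,0.0045,0,0,0,0,0]]'
python3 - <<'E'
from h import *
d=pic("wrist","w5",crop=(150,0,370,230),scale=2.6)
sc(TRAY,-.0605,0,.0065); 
E
```

```text
time: 16.52
eef_pos: [0.536, -0.2359, 0.0878]
tcp_rot: [-0.035, 0.999, -0.002, 0.009]
contact_force: [16.4, 2.0, 2.4]
opening: 0.199
finger_force: 101.6
[0.0056, -0.0022, 0.0022] [-0.0051, 0.0167, -0.0028] rows 0.1
```

View pics/w5.png

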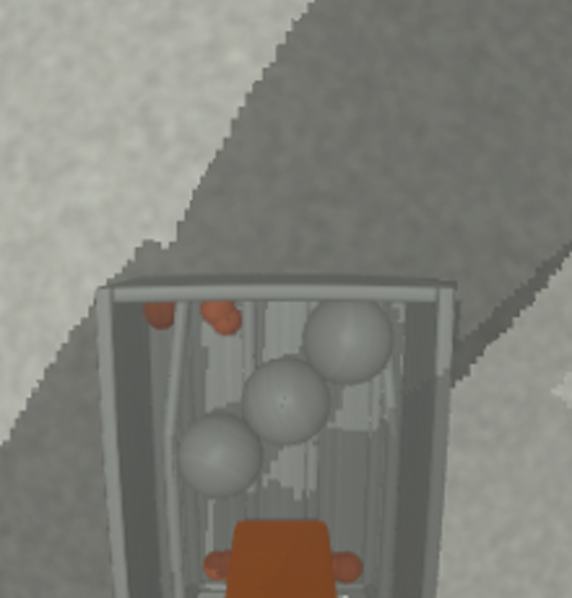

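Each ball is now in its own lane, on a diagonal from (348,340) to (220,455). Next I'll raise the tips 15° about the back edge.

```bash
python3 - <<'E'
from h import *
sc(TRAY,-.0525,.002,.0197,15); sc(TRAY,-.0500,.001,.045,15)
E
```

```text
[-0.0225, -0.0001, -0.0045] [-0.0048, 0.2785, -0.0034] rows 1.5
[-0.0254, -0.0013, -0.0298] [-0.0048, 0.2785, -0.0034] rows 1.5
```

```bash
python3 -m inch '[[-0.003,0,0,0,0,0,0],[-0.006,0,-0.001,0,0.05,0,0],[-0.011,-0.001,-0.003,0,0.10,0,0],[-0.016,-0.002,-0.004,0,0.16,0,0],[-0.021,-0.002,-0.006,0,0.22,0,0],[-0.026,-0.002,-0.007,0,0.265,0,0],[-0.026,-0.002,-0.007,0,0.265,0,0],[-0.026,-0.002,-0.007,0,0.265,0,0]]'
python3 - <<'E'
from h import *
d=pic("wrist","w6",crop=(150,0,370,230),scale=2.6)
sc(TRAY,-.05,0.001,.03,15); sc(TRAY,-.04,0,.10,15)
E
```

```text
time: 17.58
eef_pos: [0.554, -0.2342, 0.0898]
tcp_rot: [-0.036, 0.99, -0.004, -0.134]
contact_force: [0.1, -0.9, -3.4]
opening: 0.196
finger_force: 100.9
[-0.0029, -0.0014, -0.0142] [0.0025, -0.0063, 0.0001] rows 0.2
[0.006, -0.0023, -0.0844] [0.0025, -0.0063, 0.0001] rows 1.4
```

View pics/w6.png

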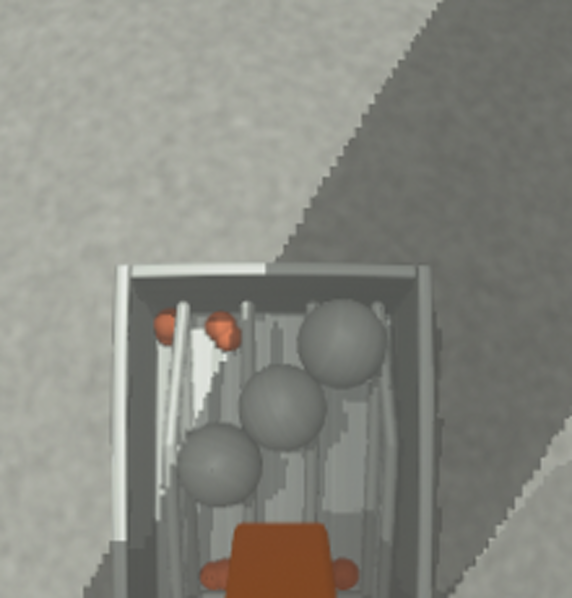

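The balls ride on the tines and the two front chips stay on the tray floor. I'll lift slowly inside the trough, then look.

```bash
python3 -m inch '[[-0.002,-0.001,-0.004,0,0,0,0],[-0.003,-0.001,-0.008,0,0,0,0],[-0.003,-0.001,-0.012,0,0,0,0],[-0.003,-0.001,-0.016,0,0.02,0,0],[-0.003,-0.001,-0.02,0,0.04,0,0],[-0.003,-0.001,-0.024,0,0.06,0,0],[-0.003,-0.001,-0.028,0,0.06,0,0],[-0.003,-0.001,-0.028,0,0.06,0,0]]'
python3 - <<'E'
from h import *
d=pic("wrist","w7",crop=(150,0,370,230),scale=2.6)
sc(TRAY,-.04,0,.10,15)
E
```

```text
time: 18.62
eef_pos: [0.5669, -0.2352, 0.1185]
tcp_rot: [-0.036, 0.986, -0.006, -0.161]
contact_force: [0.5, 0.3, -3.3]
opening: 0.197
finger_force: 100.7
[0.0133, -0.0007, -0.0533] [-0.0002, -0.0629, 0.0] rows 0.9
```

View pics/w7.png

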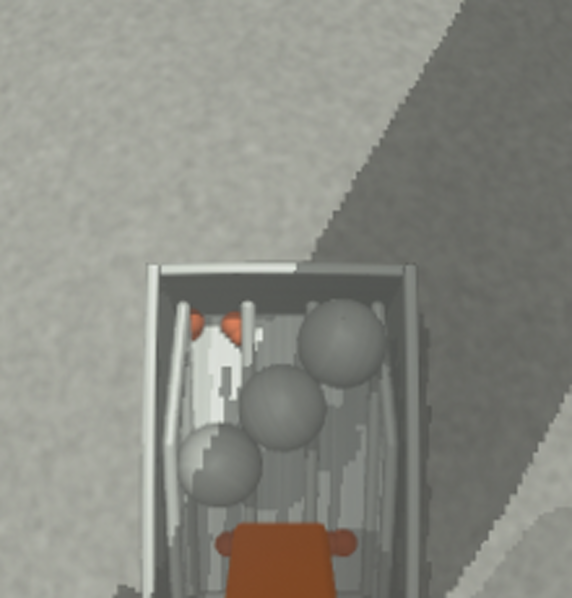

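The balls are held (at (343,343), (283,408) and (220,465)) and all 4 chips are on the tray floor. I'll carry them up and over to the cell, and refine the cell pose on the way.

```bash
cat >> h.py <<'E'
def tip(fr,x,y,z,pitch):  # tip underside at (x,y) of frame, height z
    o=R.from_euler('y',pitch,degrees=True).apply([.047,0,0]); sc(fr,x+o[0],y,z+o[2],pitch)
E
python3 -m inch '[[0,0,-0.015,0,0,0,0],[0,0,-0.035,0,0,0,0],[0,0,-0.055,0,0,0,0],[0,0,-0.075,0,0,0,0],[0,0,-0.085,0,0,0,0],[0,0,-0.085,0,0,0,0]]'
python3 - <<'E'
from h import *
d=ctrl.read_camera("top"); im=d["pixels"]; hsv=cv2.cvtColor(im,cv2.COLOR_RGB2HSV)
m=cv2.inRange(hsv,(95,70,30),(125,255,255)); m[:,:225]=0;m[:,300:]=0;m[:140]=0;m[210:]=0
m=cv2.morphologyEx(m,cv2.MORPH_CLOSE,np.ones((3,3)))
print("blue@.06",rect(d,m>0,.06))
for c in("top","scene"): 
    if c=="scene": ctrl.read_camera(c)
    print([np.round(x["position"],3).tolist() for x in ctrl.mark_of(c,"cell")])
cv2.imwrite("pics/cell.png",cv2.resize(im[140:205,225:300,::-1],None,fx=8,fy=8,interpolation=cv2.INTER_CUBIC))
tip(CELL,.008,0,.12,18)
E
```

```text
time: 19.42
eef_pos: [0.5943, -0.2333, 0.1999]
tcp_rot: [-0.036, 0.986, -0.006, -0.161]
contact_force: [0.2, 1.1, -4.4]
opening: 0.195
finger_force: 100.8
blue@.06 [597.7, 15.6, 108.5, 90.2, -81.8]
[[0.792, -0.118, 0.002], [0.603, 0.016, -0.0]]
[[0.602, 0.012, -0.001], [0.794, -0.108, -0.0]]
[-0.117, 0.2515, -0.0176] [0.0222, -0.013, -0.0627] rows 4.4
```

View pics/cell.png

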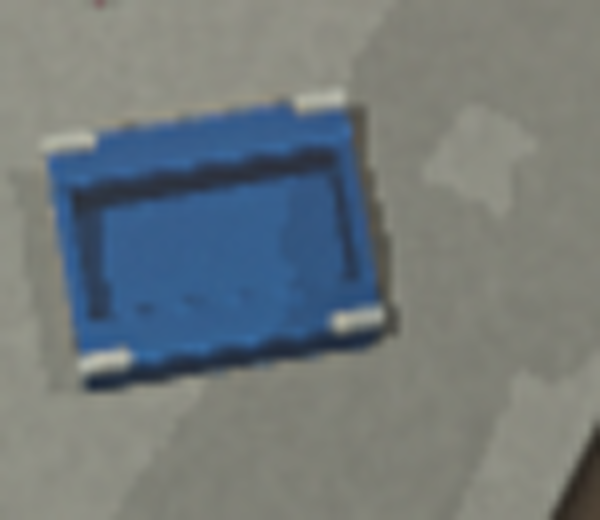

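The cell's open rim has its stop corners at crop (42,143), (345,93), (80,373) and (385,326).

```bash
python3 - <<'E'
from h import *
d=ctrl.read_camera("top")
f=lambda u,v,z:at(d,225+(u+.5)/8-.5,140+(v+.5)/8-.5,z)[:2]
C=np.array([f(*p,.064) for p in ((42,143),(345,93),(80,373),(385,326))]); print(C.round(4),C.mean(0))
TL,TR,BL,BR=C
for a,b in ((BL,TL),(BR,TR)): v=b-a; print(np.degrees(np.arctan2(v[1],v[0])),np.linalg.norm(v))
for a,b in ((TR,TL),(BR,BL)): v=b-a; print(np.degrees(np.arctan2(-v[0],v[1])),np.linalg.norm(v))
E
python3 -m inch '[[-0.01,0.025,0,0,0,-0.01,0],[-0.03,0.06,-0.005,0.005,0,-0.02,0],[-0.05,0.1,-0.01,0.01,0,-0.03,0],[-0.07,0.14,-0.01,0.02,-0.01,-0.04,0],[-0.09,0.18,-0.015,0.02,-0.01,-0.05,0],[-0.107,0.22,-0.018,0.022,-0.013,-0.06,0],[-0.117,0.245,-0.018,0.022,-0.013,-0.063,0],[-0.117,0.2515,-0.018,0.022,-0.013,-0.063,0],[-0.117,0.2515,-0.018,0.022,-0.013,-0.063,0]]'
python3 - <<'E'
from h import *
d=pic("wrist","w8",crop=(150,0,370,230),scale=2.6)
for z,p in ((.07,18),(.066,5),(.060,-15),(.055,-30)): tip(CELL,.008,0,z,p)
E
```

```text
[[ 0.6331  0.0759]
 [ 0.6497 -0.0314]
 [ 0.551   0.0634]
 [ 0.5661 -0.0438]] [0.60000171 0.01605493]
8.651272568850397 0.08303319481678156
8.436254900092068 0.0844854205563183
8.77357946554313 0.10857461772470244
8.005681589639764 0.10826418963914657
time: 20.8
eef_pos: [0.6911, 0.0255, 0.178]
tcp_rot: [-0.069, 0.985, -0.012, -0.155]
contact_force: [0.2, 0.5, -3.8]
opening: 0.191
finger_force: 100.6
[-0.0156, 0.0018, 0.0493] [-0.0018, 0.0015, -0.0012] rows 0.8
[0.0025, 0.0017, 0.0416] [-0.002, -0.2254, -0.0009] rows 1.2
[0.034, 0.0017, 0.0388] [-0.0021, -0.5745, -0.0006] rows 3.1
[0.0584, 0.0017, 0.045] [-0.0022, -0.8363, -0.0003] rows 4.4
```

View pics/w8.png

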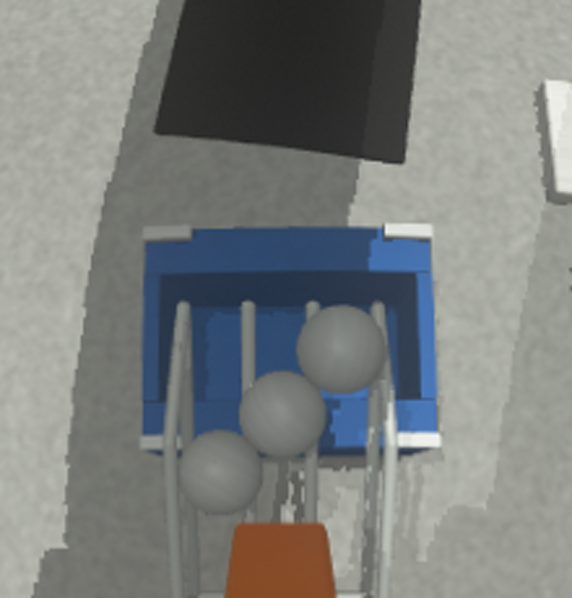

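Three balls are on the scoop and the scoop is centred over the opening, so I'll lower it and tilt to pour.

```bash
sed -i 's/CELL=((.602,.014),8.0)/CELL=((.6005,.0157),8.4)/' h.py
python3 -m inch '[[-0.008,0.002,0.025,0,0,0,0],[-0.0156,0.002,0.049,0,0,0,0],[-0.0156,0.002,0.049,0,0,0,0],[-0.0065,0.002,0.046,0,-0.11,0,0],[0.0025,0.002,0.042,0,-0.225,0,0],[0.013,0.002,0.041,0,-0.34,0,0],[0.024,0.002,0.040,0,-0.46,0,0],[0.034,0.002,0.039,0,-0.575,0,0],[0.046,0.002,0.042,0,-0.70,0,0],[0.058,0.002,0.045,0,-0.836,0,0]]'
python3 -m inch '[[0,0,0,0,0,0,0],[0,0,0,0,0,0,0],[0,0,0,0,0,0,0],[0,0,0,0,0,0,0]]'
python3 - <<'E'
from h import *
d=pic("wrist","w9",crop=(150,0,370,230),scale=2.6)
tip(CELL,.008,0,.12,10)
E
```

```text
time: 22.1
eef_pos: [0.6218, 0.018, 0.1536]
tcp_rot: [-0.068, 0.963, 0.017, 0.26]
contact_force: [-0.2, 1.2, -0.9]
opening: 0.196
finger_force: 100.8
time: 22.6
eef_pos: [0.6243, 0.0184, 0.1544]
tcp_rot: [-0.068, 0.963, 0.017, 0.259]
contact_force: [-0.2, -0.9, -2.9]
opening: 0.198
finger_force: 100.7
[-0.0662, 0.001, -0.0002] [-0.0027, 0.6993, -0.006] rows 3.7
```

View pics/w9.png

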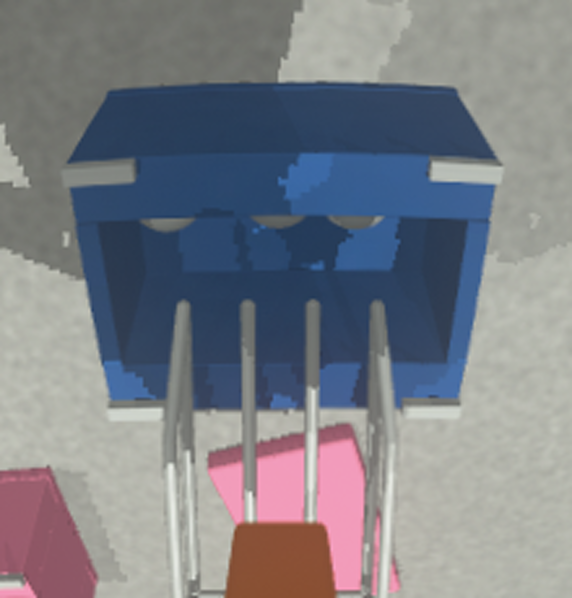

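The view shows an empty scoop and three balls inside the cell at about (165,222), (277,220) and (355,222). The scoop goes back to the mat now.

```bash
echo 'MAT=((.4335,-.004),0)' >> h.py
python3 - <<'E'
from h import *
tip(CELL,.02,0,.13,0); sc(MAT,0,0,.06,0,4.2); sc(MAT,0,0,.004,0,4.2)
for c in ("top","scene"):
    ctrl.read_camera(c); print([(np.round(x["position"],3).tolist(),round(x["conf"],2)) for x in ctrl.recognise(c,"ball1")])
    print([(np.round(x["position"],3).tolist(),round(x["conf"],2)) for x in ctrl.recognise(c,"chip1")])
E
```

```text
[-0.0763, 0.0009, -0.0193] [-0.0032, 0.5248, -0.0056] rows 2.8
[0.1623, 0.0036, -0.0765] [0.0161, 0.5246, 0.066] rows 2.9
[0.1903, 0.0036, -0.028] [0.0161, 0.5246, 0.066] rows 3.1
[]
[]
[]
[]
```

```bash
python3 -m inch '[[-0.03,0,-0.03,0,0.1,0,0],[-0.06,0,-0.04,0,0.28,0,0],[-0.0763,0.001,-0.04,0,0.45,0,0],[-0.0763,0.001,-0.04,0,0.525,0,0],[-0.0763,0.001,-0.04,0,0.525,0,0]]'
python3 -c "
from h import *
sc(MAT,0,0,.12,0,4.2); sc(MAT,0,0,.06,0,4.2)"
```

```text
time: 23.58
eef_pos: [0.6693, 0.0262, 0.2255]
tcp_rot: [-0.07, 0.998, -0.0, -0.0]
contact_force: [0.2, -1.3, -2.7]
opening: 0.195
finger_force: 100.9
[0.2248, 0.0022, 0.0266] [-0.001, -0.0002, 0.0671] rows 3.6
[0.2248, 0.0023, 0.0866] [-0.001, -0.0002, 0.0671] rows 3.9
```

```bash
python3 -m inch '[[0.05,0,0,0,0,0,0],[0.1,0.001,0,0,0,0.02,0],[0.16,0.002,0.01,0,0,0.05,0],[0.21,0.002,0.02,0,0,0.067,0],[0.2248,0.0022,0.05,0,0,0.067,0],[0.2248,0.0022,0.086,0,0,0.067,0],[0.2248,0.0022,0.086,0,0,0.067,0]]'
python3 -c "
from h import *
sc(MAT,0,0,.01,0,4.2); sc(MAT,0,0,.004,0,4.2)"
```

```text
time: 24.45
eef_pos: [0.442, -0.0026, 0.1373]
tcp_rot: [-0.036, 0.999, 0.0, -0.003]
contact_force: [-0.5, 0.1, -0.9]
opening: 0.198
finger_force: 100.9
[-0.0047, -0.0008, 0.0483] [0.0009, -0.0066, -0.0008] rows 0.8
[-0.0048, -0.0008, 0.0543] [0.0009, -0.0066, -0.0008] rows 0.9
```

```bash
python3 -m inch '[[0,0,0.03,0,0,0,0],[0,0,0.047,0,0,0,0],[0,0,0.051,0,0,0,0],[0,0,0.054,0,0,0,0],[0,0,0.0555,0,0,0,0],[0,0,0.0555,0,0,0,0]]'
python3 -m inch '[[0,0,0,0,0,0,1],[0,0,0,0,0,0,1],[0,0,0,0,0,0,1],[0,0,0,0,0,0,1],[0,0,-0.05,0,0,0,1],[0,0,-0.11,0,0,0,1],[0,0,-0.14,0,0,0,1]]'
python3 - <<'E'
from h import *
d=ctrl.read_camera("top"); im=d["pixels"]; hsv=cv2.cvtColor(im,cv2.COLOR_RGB2HSV)
m=cv2.inRange(hsv,(5,180,130),(20,255,255)); m[:,:240]=0;m[:,290:]=0;m[:200]=0
print("grip",rect(d,m>0,.117))
for n,z in (("seal",.008),("lid",.012),("cell",.06)):
    for r in ctrl.masks_of("top",n)[:3]: print(n,round(r["conf"],2),rect(d,r["region"],z))
    print([np.round(x["position"],3).tolist() for x in ctrl.mark_of("top",n)])
c=cv2.inRange(hsv,(0,110,90),(14,255,255)); k=cv2.connectedComponentsWithStats(c[130:225,310:370])
print("chips",k[2][1:,4],[np.round(at(d,310+u,130+v,.011),3).tolist() for u,v in k[3][1:]])
print([(np.round(x["position"],3).tolist(),round(x["conf"],2)) for x in ctrl.mark_of("top","ball1")])
E
```

```text
time: 25.2
eef_pos: [0.4457, -0.0034, 0.0854]
tcp_rot: [-0.037, 0.999, -0.001, 0.0]
contact_force: [-0.8, 0.4, -1.3]
opening: 0.196
finger_force: 100.9
time: 26.08
eef_pos: [0.4467, -0.0034, 0.2287]
tcp_rot: [-0.037, 0.999, -0.001, 0.002]
contact_force: [0.3, -0.8, -0.3]
opening: 1.004
finger_force: 0.0
grip [417.2, -6.9, 5.3, 0.0, 89.0]
seal 0.58 [552.1, 202.8, 114.0, 65.8, -76.7]
seal 0.35 [505.0, 428.4, 81.2, 60.9, 89.1]
[[0.551, 0.199, -0.002]]
lid 0.8 [464.6, 179.6, 111.6, 67.5, -81.5]
lid 0.58 [760.2, 53.0, 113.6, 64.0, 25.1]
[[0.763, 0.054, 0.001], [0.464, 0.177, 0.002]]
cell 0.81 [598.4, 14.5, 106.1, 93.6, -81.8]
cell 0.55 [789.4, -111.9, 116.0, 101.0, -77.0]
[[0.604, 0.014, 0.002], [0.793, -0.118, 0.001]]
chips [8 7 7 5] [[0.55, -0.216, 0.011], [0.552, -0.252, 0.011], [0.478, -0.255, 0.011], [0.479, -0.275, 0.011]]
[([0.586, 0.035, 0.016], 0.61), ([0.425, -0.004, 0.002], 0.58), ([0.588, 0.016, 0.023], 0.37), ([0.594, -0.022, 0.021], 0.37)]
```

Scoop released, 4 chips are in the tray and 3 balls in the cell. The seal was knocked to (0.552,0.203), so I'll use the fresh pose. I'm limiting the opening so the fingers clear the lid.

```bash
python3 -c "
from h import *
go((.552,.203,.12),103.3)"
```

```text
[-0.1229, 0.1975, 0.1021] [-0.0034, -0.004, 1.4116] rows 7.5
```

```bash
python3 -m inch '[[-0.02,0.03,0,0,0,0.18,0.85],[-0.04,0.06,0,0,0,0.36,0.85],[-0.06,0.1,0,0,0,0.54,0.85],[-0.08,0.14,0,0,0,0.72,0.85],[-0.1,0.17,0,0,0,0.9,0.85],[-0.123,0.1975,0.03,0,0,1.08,0.85],[-0.123,0.1975,0.06,0,0,1.26,0.85],[-0.123,0.1975,0.1,0,0,1.41,0.85],[-0.123,0.1975,0.1,0,0,1.41,0.85],[-0.123,0.1975,0.1,0,0,1.41,0.85]]' 60
python3 - <<'E'
from h import *
d=ctrl.read_camera("wrist"); im=d["pixels"]; hsv=cv2.cvtColor(im,cv2.COLOR_RGB2HSV)
m=cv2.inRange(hsv,(45,100,60),(80,255,255))
c=max(cv2.findContours(m,0,1)[0],key=cv2.contourArea).reshape(-1,2).astype(float)
K=np.array(d["camera_matrix"]); 
def fish(u,v,z):
    a=np.array([u-K[0,2],v-K[1,2]])/K[0,0]; r=np.hypot(*a); q=np.array([*(a/r*np.sin(r)),np.cos(r)])
    w=R.from_quat(d["orientation"]).apply(q); return (np.array(d["xyz"])+w*(z-d["xyz"][2])/w[2])[:2]
P=np.array([fish(u,v,.008) for u,v in c],np.float32)*1000
print("wrist seal",cv2.minAreaRect(P)); s=ctrl.get_state(); print(s["eef_pos"],s["opening"])
go((.552,.203,.006),103.3)
E
```

```text
time: 27.72
eef_pos: [0.554, 0.2026, 0.125]
tcp_rot: [0.619, 0.785, -0.001, 0.0]
contact_force: [-0.1, 0.3, 0.0]
opening: 0.852
finger_force: 0.0
wrist seal ((551.0443725585938, 204.4675750732422), (62.740516662597656, 110.61862182617188), 12.532638549804688)
[0.55463608 0.20276457 0.12612689] 0.8495449004534521
[0.001, -0.0027, 0.1201] [0.0014, 0.0012, 0.0033] rows 1.9
```

```bash
python3 -m inch '[[0.001,-0.002,0.05,0,0,0,0.85],[0.001,-0.002,0.09,0,0,0,0.85],[0.001,-0.002,0.112,0,0,0,0.85],[0.001,-0.002,0.118,0,0,0,0.85],[0.001,-0.002,0.118,0,0,0,0.3],[0.001,-0.002,0.118,0,0,0,0.3],[0.001,-0.002,0.118,0,0,0,0.3],[0.001,-0.002,0.118,0,0,0,0.3],[0.001,-0.002,0.118,0,0,0,0.3]]' 50
python3 -m inch '[[0,0,-0.03,0,0,0,0.3],[0,0,-0.08,0,0,0,0.3],[0,0,-0.12,0,0,0,0.3],[0,0,-0.12,0,0,0,0.3]]'
python3 - <<'E'
from h import *
go((.6005,.0157,.11),98.4)
E
```

```text
time: 28.9
eef_pos: [0.5523, 0.2032, 0.0079]
tcp_rot: [0.62, 0.785, 0.0, 0.001]
contact_force: [-0.5, -0.5, 5.4]
opening: 0.304
finger_force: 3.0
time: 29.4
eef_pos: [0.5541, 0.2037, 0.1309]
tcp_rot: [0.62, 0.785, 0.002, 0.003]
contact_force: [0.5, 0.1, -0.9]
opening: 0.301
finger_force: 0.0
[-0.1936, 0.0014, 0.0212] [0.0075, 0.0012, 0.0874] rows 3.1
```

The fingers closed above the thin seal because the tips sit farther back when open. I'll re-measure and go deeper, feeling for contact.

```bash
cat >> h.py <<'E'
def wrect(lo,hi,z):
    d=ctrl.read_camera("wrist"); hsv=cv2.cvtColor(d["pixels"],cv2.COLOR_RGB2HSV); m=cv2.inRange(hsv,lo,hi)
    c=max(cv2.findContours(m,0,1)[0],key=cv2.contourArea).reshape(-1,2).astype(float); K=np.array(d["camera_matrix"])
    a=(c-K[:2,2])/K[0,0]; r=np.linalg.norm(a,axis=1,keepdims=True); q=np.hstack([a/r*np.sin(r),np.cos(r)])
    w=R.from_quat(d["orientation"]).apply(q); P=(np.array(d["xyz"])+w*((z-d["xyz"][2])/w[:,2:]))[:,:2]
    return cv2.minAreaRect((P*1000).astype(np.float32))
E
python3 -m inch '[[0,0,0,0,0,0,0.82],[0,0,0,0,0,0,0.82],[0,0,0,0,0,0,0.82],[0,0,0,0,0,0,0.82]]' 50
python3 - <<'E'
from h import *
print(wrect((45,100,60),(80,255,255),.008))
d=ctrl.read_camera("top"); r=ctrl.masks_of("top","seal")[0]; print(rect(d,r["region"],.008))
go((.552,.2035,.02),103)
E
```

```text
time: 29.9
eef_pos: [0.551, 0.2031, 0.1256]
tcp_rot: [0.62, 0.785, -0.001, -0.0]
contact_force: [-1.2, -0.1, 0.5]
opening: 0.818
finger_force: 0.0
((550.9976806640625, 204.44557189941406), (62.680816650390625, 110.6485595703125), 12.360518455505371)
[560.3, 164.0, 65.1, 33.1, 7.0]
[0.0003, 0.0009, 0.1062] [-0.0015, 0.0011, 0.007] rows 1.7
```

Seal hasn't moved.

```bash
python3 -m inch '[[0.001,0,0.05,0,0,0.007,0.82],[0.001,0,0.095,0,0,0.007,0.82],[0.001,0,0.11,0,0,0.007,0.82],[0.001,0,0.118,0,0,0.007,0.82],[0.001,0,0.122,0,0,0.007,0.82],[0.001,0,0.122,0,0,0.007,0.82]]' 50
python3 -m inch '[[0,0,0.002,0,0,0,0.82],[0,0,0.004,0,0,0,0.82],[0,0,0.004,0,0,0,0.82]]'
```

```text
time: 30.8
eef_pos: [0.5521, 0.2042, 0.0058]
tcp_rot: [0.623, 0.783, 0.0, 0.001]
contact_force: [0.1, -0.1, 0.7]
opening: 0.822
finger_force: 0.0
time: 31.18
eef_pos: [0.551, 0.204, 0.0005]
tcp_rot: [0.623, 0.783, -0.001, 0.0]
contact_force: [0.4, -0.7, 0.2]
opening: 0.817
finger_force: 0.0
```

```bash
python3 -m inch '[[0,0,0.002,0,0,0,0.82],[0,0,0.002,0,0,0,0.5],[0,0,0.002,0,0,0,0.5],[0,0,0.002,0,0,0,0.5],[0,0,0.002,0,0,0,0.5],[0,0,0.002,0,0,0,0.5]]' 50
```

```text
time: 31.92
eef_pos: [0.5515, 0.204, -0.0011]
tcp_rot: [0.623, 0.783, -0.0, 0.0]
contact_force: [0.6, 1.0, 3.5]
opening: 0.719
finger_force: 54.8
```

```bash
python3 -m inch '[[0,0,-0.03,0,0,0,0.5],[0,0,-0.08,0,0,0,0.5],[0,0,-0.13,0,0,0,0.5],[0,0,-0.13,0,0,0,0.5],[0,0,-0.13,0,0,0,0.5]]'
python3 - <<'E'
from h import *
s=ctrl.get_state(); y=np.degrees(2*np.arctan2(s["tcp_rot"][1],s["tcp_rot"][0])); print(s["opening"],y)
go((.6005,.0157,.11),98.4)
E
```

```text
time: 32.55
eef_pos: [0.5499, 0.2039, 0.1269]
tcp_rot: [0.623, 0.783, -0.002, -0.001]
contact_force: [-0.2, 0.4, -2.0]
opening: 0.717
finger_force: 54.8
0.7171225845540988 102.99365871349966
[-0.1947, 0.007, 0.0171] [-0.0039, 0.0011, 0.0802] rows 3.1
```

```bash
python3 -m inch '[[-0.05,0.002,0,0,0,0.02,0.5],[-0.1,0.004,0,0,0,0.04,0.5],[-0.15,0.005,0,0,0,0.06,0.5],[-0.1947,0.007,0,0,0,0.08,0.5],[-0.1947,0.007,0.017,0,0,0.08,0.5],[-0.1947,0.007,0.03,0,0,0.08,0.5],[-0.1947,0.007,0.045,0,0,0.08,0.5],[-0.1947,0.007,0.045,0,0,0.08,0.5],[-0.1947,0.007,0.045,0,0,0.08,0.5]]'
python3 - <<'E'
from h import *
go((.6005,.0157,.060),98.4)
d=ctrl.read_camera("top"); 
hsv=cv2.cvtColor(d["pixels"],cv2.COLOR_RGB2HSV); m=cv2.inRange(hsv,(45,100,40),(80,255,255));m[:,:225]=0;m[:,300:]=0
print(rect(d,m>0,.091))
E
```

```text
time: 33.67
eef_pos: [0.6018, 0.0167, 0.0838]
tcp_rot: [0.653, 0.757, -0.001, 0.0]
contact_force: [0.0, -0.7, 0.1]
opening: 0.718
finger_force: 54.8
[-0.0007, -0.0014, 0.0238] [-0.0008, 0.0012, 0.0013] rows 0.4
[614.9, -27.7, 8.4, 0.0, -1.1]
```

```bash
python3 -m inch '[[-0.001,-0.001,0.008,0,0,0,0.5],[-0.001,-0.001,0.014,0,0,0,0.5],[-0.001,-0.001,0.019,0,0,0,0.5],[-0.001,-0.001,0.022,0,0,0,0.5],[-0.001,-0.001,0.0245,0,0,0,0.5],[-0.001,-0.001,0.0245,0,0,0,0.5]]'
python3 -m inch '[[0,0,0,0,0,0,0.75],[0,0,0,0,0,0,0.83],[0,0,0,0,0,0,1],[0,0,0,0,0,0,1],[0,0,-0.03,0,0,0,1],[0,0,-0.08,0,0,0,1],[0,0,-0.13,0,0,0,1],[0,0,-0.13,0,0,0,1]]'
python3 - <<'E'
from h import *
print(wrect((45,100,60),(80,255,255),.068))
go((.4646,.1796,.13),97.5)
E
```

```text
time: 34.48
eef_pos: [0.601, 0.0147, 0.0592]
tcp_rot: [0.653, 0.757, -0.001, 0.0]
contact_force: [-1.3, -0.2, -0.5]
opening: 0.721
finger_force: 54.8
time: 35.48
eef_pos: [0.6043, 0.0145, 0.1956]
tcp_rot: [0.653, 0.757, 0.002, 0.005]
contact_force: [-0.2, 0.3, 0.7]
opening: 0.998
finger_force: 0.0
((600.9937744140625, 15.659843444824219), (63.19147491455078, 111.27989959716797), 8.11194896697998)
[0.1834, -0.1126, 0.0612] [0.0046, 0.0028, 0.016] rows 3.6
```

The seal measures (0.601,0.0157), yaw 8.1°, so it is centred. Now the lid.

```bash
python3 -m inch '[[0.05,-0.03,0,0,0,0.008,1],[0.1,-0.06,0,0,0,0.016,1],[0.15,-0.09,0.01,0,0,0.016,1],[0.1834,-0.1126,0.03,0,0,0.016,1],[0.1834,-0.1126,0.06,0,0,0.016,0.85],[0.1834,-0.1126,0.06,0,0,0.016,0.85],[0.1834,-0.1126,0.06,0,0,0.016,0.85]]' 60
python3 - <<'E'
from h import *
print(wrect((0,0,150),(179,25,255),.012))
d=ctrl.read_camera("top")
for r in ctrl.masks_of("top","lid")[:2]: print(rect(d,r["region"],.012))
go((.464,.1796,.002),97.9)
E
```

```text
time: 36.4
eef_pos: [0.463, 0.1796, 0.1291]
tcp_rot: [0.66, 0.752, -0.001, -0.0]
contact_force: [0.1, -0.5, 0.5]
opening: 0.85
finger_force: 0.0
((555.960693359375, 229.78436279296875), (428.4677734375, 797.6267700195312), 81.55899047851562)
[759.8, 53.5, 113.2, 65.4, 25.1]
[468.2, 136.8, 60.9, 28.8, -0.2]
[0.0002, 0.0, 0.1283] [0.001, 0.0011, -0.0079] rows 2.1
```

```bash
python3 - <<'E'
import h; from h import *
d=ctrl.read_camera("wrist"); K=np.array(d["camera_matrix"])
for g in ctrl.masks_of("wrist","lid")[:2]:
    c=max(cv2.findContours(g["region"].astype(np.uint8),0,1)[0],key=cv2.contourArea).reshape(-1,2).astype(float)
    a=(c-K[:2,2])/K[0,0]; r=np.linalg.norm(a,axis=1,keepdims=True); q=np.hstack([a/r*np.sin(r),np.cos(r)])
    w=R.from_quat(d["orientation"]).apply(q); P=(np.array(d["xyz"])+w*((.012-d["xyz"][2])/w[:,2:]))[:,:2]
    print(g["conf"],cv2.minAreaRect((P*1000).astype(np.float32)))
E
```

```text
0.92 ((462.2706604003906, 180.96205139160156), (63.9200439453125, 110.19673919677734), 7.363902568817139)
0.82 ((762.8804931640625, 61.287757873535156), (97.71157836914062, 73.42922973632812), 24.499284744262695)
```

```bash
python3 -m inch '[[0.001,0,0.05,0,0,0,0.85],[0.001,0,0.1,0,0,0,0.85],[0.001,0,0.12,0,0,0,0.85],[0.001,0,0.127,0,0,0,0.85],[0.001,0,0.128,0,0,0,0.85],[0.001,0,0.128,0,0,0,0.5],[0.001,0,0.128,0,0,0,0.5],[0.001,0,0.128,0,0,0,0.5],[0.001,0,0.128,0,0,0,0.5],[0.001,0,0.128,0,0,0,0.5]]' 60
python3 -m inch '[[0,0,-0.03,0,0,0,0.5],[0,0,-0.08,0,0,0,0.5],[0,0,-0.14,0,0,0,0.5],[0,0,-0.14,0,0,0,0.5],[0,0,-0.14,0,0,0,0.5]]'
python3 - <<'E'
from h import *
go((.6007,.0152,.10),98.2)
E
```

```text
time: 37.9
eef_pos: [0.4639, 0.1809, 0.0031]
tcp_rot: [0.659, 0.752, 0.0, 0.001]
contact_force: [-1.7, 0.2, 6.3]
opening: 0.714
finger_force: 64.7
time: 38.52
eef_pos: [0.4619, 0.1807, 0.1406]
tcp_rot: [0.659, 0.752, -0.001, -0.0]
contact_force: [0.6, -0.1, -1.6]
opening: 0.714
finger_force: 66.1
[-0.1822, 0.116, 0.0406] [-0.0015, 0.0011, -0.0123] rows 3.5
```

```bash
python3 -m inch '[[-0.05,0.03,0,0,0,0,0.5],[-0.1,0.06,0,0,0,-0.006,0.5],[-0.15,0.09,0,0,0,-0.012,0.5],[-0.1822,0.116,0,0,0,-0.012,0.5],[-0.1822,0.116,0.02,0,0,-0.012,0.5],[-0.1822,0.116,0.045,0,0,-0.012,0.5],[-0.1822,0.116,0.05,0,0,-0.012,0.5],[-0.1822,0.116,0.05,0,0,-0.012,0.5],[-0.1822,0.116,0.05,0,0,-0.012,0.5]]'
python3 - <<'E'
from h import *
go((.6007,.0152,.070),98.2)
E
```

```text
time: 39.65
eef_pos: [0.6017, 0.0156, 0.092]
tcp_rot: [0.655, 0.756, -0.0, 0.001]
contact_force: [-0.2, 0.1, -1.0]
opening: 0.713
finger_force: 66.1
[-0.0002, -0.0011, 0.022] [0.0003, 0.0015, 0.0003] rows 0.4
```

```bash
python3 -m inch '[[0,-0.0005,0.008,0,0,0,0.5],[0,-0.0005,0.014,0,0,0,0.5],[0,-0.0005,0.018,0,0,0,0.5],[0,-0.0005,0.021,0,0,0,0.5],[0,-0.0005,0.022,0,0,0,0.5],[0,-0.0005,0.022,0,0,0,0.5]]'
python3 -m inch '[[0,0,0,0,0,0,0.75],[0,0,0,0,0,0,0.83],[0,0,0,0,0,0,1],[0,0,0,0,0,0,1],[0,0,-0.03,0,0,0,1],[0,0,-0.08,0,0,0,1],[0,0,-0.13,0,0,0,1],[0,0,-0.13,0,0,0,1]]'
python3 - <<'E'
from h import *
d=ctrl.read_camera("wrist"); K=np.array(d["camera_matrix"])
for n,z in (("lid",.08),("scoop",.11),("seal",.068)):
  for g in ctrl.masks_of("wrist",n)[:2]:
    c=max(cv2.findContours(g["region"].astype(np.uint8),0,1)[0],key=cv2.contourArea).reshape(-1,2).astype(float)
    a=(c-K[:2,2])/K[0,0]; r=np.linalg.norm(a,axis=1,keepdims=True); q=np.hstack([a/r*np.sin(r),np.cos(r)])
    w=R.from_quat(d["orientation"]).apply(q); P=(np.array(d["xyz"])+w*((z-d["xyz"][2])/w[:,2:]))[:,:2]
    print(n,round(g["conf"],2),np.round(np.hstack([np.ravel(x) for x in cv2.minAreaRect((P*1000).astype(np.float32))]),1))
for c in("top","scene","wrist"):
    ctrl.read_camera(c)
    for n in ("scoop","mat","lid","cell"): print(c,n,[(np.round(x["position"],3).tolist(),round(x["conf"],2)) for x in ctrl.mark_of(c,n)][:2])
go((.55,.18,.3),98)
E
```

```text
time: 40.4
eef_pos: [0.6006, 0.0152, 0.0711]
tcp_rot: [0.655, 0.756, -0.001, -0.001]
contact_force: [-7.1, 0.5, 8.3]
opening: 0.716
finger_force: 67.5
time: 41.4
eef_pos: [0.6042, 0.0149, 0.2054]
tcp_rot: [0.655, 0.756, 0.002, 0.005]
contact_force: [-0.9, 0.5, 0.7]
opening: 0.999
finger_force: 0.0
lid 0.95 [724.3  62.2  91.7  54.8  24.3]
lid 0.59 [442.2   6.6 116.   63.4   4.9]
scoop 0.95 [458.5  17.2 105.7  56.1   8.5]
seal 0.44 [599.   70.5   6.5   0.9   8.1]
top scoop [([0.426, -0.007, -0.0], 0.38)]
top mat [([0.432, -0.005, -0.001], 0.58), ([0.423, -0.006, 0.0], 0.27)]
top lid [([0.764, 0.054, 0.002], 0.71)]
top cell [([0.796, -0.116, 0.003], 0.74)]
scene scoop [([0.424, -0.008, 0.001], 0.61)]
scene mat [([0.428, -0.004, 0.002], 0.58), ([0.604, -0.404, 0.0], 0.43)]
scene lid [([0.761, 0.05, 0.001], 0.81), ([0.603, 0.015, 0.063], 0.79)]
scene cell [([0.603, 0.014, -0.003], 0.67), ([0.796, -0.111, 0.002], 0.58)]
wrist scoop [([0.425, -0.004, -0.001], 0.68), ([0.575, -0.232, 0.003], 0.16)]
wrist mat [([0.434, 0.001, -0.002], 0.95)]
wrist lid [([0.602, 0.015, 0.068], 0.74), ([0.762, 0.053, -0.0], 0.6)]
wrist cell [([0.794, -0.113, -0.0], 0.66)]
[0.1702, -0.0271, -0.1009] [-0.0009, 0.0012, 0.0032] rows 3.2
```

```bash
python3 -m inch '[[0,0,-0.05,0,0,0,1],[0.05,-0.01,-0.1,0,0,0,1],[0.11,-0.02,-0.1,0,0,0,1],[0.17,-0.03,-0.1,0,0,0,1],[0.22,-0.03,-0.1,0,0,0,1],[0.27,-0.03,-0.1,0,0,0,1],[0.27,-0.03,-0.1,0,0,0,1]]'
python3 - <<'E'
from h import *
d=ctrl.read_camera("top"); hsv=cv2.cvtColor(d["pixels"],cv2.COLOR_RGB2HSV)
for n,z in (("lid",.08),("scoop",.117)):
  for g in ctrl.masks_of("top",n)[:3]: print(n,round(g["conf"],2),rect(d,g["region"],z))
m=cv2.inRange(hsv,(8,150,100),(20,255,255)); m[:,:240]=0;m[:,290:]=0;m[:195]=0
m=np.uint8(m>0); print("grip px",m.sum(), rect(d,m,.117) if m.any() else None)
ms=m.copy()
d2=ctrl.read_camera("scene"); 
for n,p in (("blocktop",(.4375,-.005,.117)),("blockbot",(.4375,-.005,.081))): print(n,proj(d2,p))
h2=cv2.cvtColor(d2["pixels"],cv2.COLOR_RGB2HSV); g=cv2.inRange(h2,(6,150,100),(20,255,255)); g[:,:240]=0;g[:,310:]=0;g[:140]=0;g[200:]=0
ys,xs=np.where(g>0); print("scene grip",len(xs),xs.min(),xs.max(),ys.min(),ys.max())
for n in ("scoop","bottle","beaker","brush","lid"): print(n,[np.round(x["position"],3).tolist() for x in ctrl.mark_of("scene",n)][:2])
c=cv2.inRange(hsv,(0,110,90),(14,255,255)); k=cv2.connectedComponentsWithStats(c[130:225,310:370]); print("chips",k[2][1:,4])
E
```

```text
time: 43.22
eef_pos: [0.5318, 0.2813, 0.2989]
tcp_rot: [0.653, 0.757, -0.001, -0.0]
contact_force: [-0.1, -0.5, -0.1]
opening: 1.001
finger_force: 0.0
lid 0.7 [740.1, 51.9, 107.2, 62.0, 25.1]
lid 0.64 [601.5, 13.1, 114.3, 66.0, -82.0]
scoop 0.94 [437.3, -2.0, 50.5, 21.3, -0.9]
scoop 0.16 [568.4, -217.2, 221.4, 88.3, 4.3]
grip px 126 [437.5, -3.7, 51.0, 17.4, 4.2]
blocktop [273.70792822 157.06167699]
blockbot [273.15312482 167.44190504]
scene grip 153 268 278 152 173
scoop [[0.425, -0.007, 0.003], [0.601, 0.013, -0.003]]
bottle [[0.504, 0.422, -0.002], [0.603, 0.014, 0.066]]
beaker [[0.607, -0.406, -0.0], [0.309, 0.348, -0.002]]
brush [[0.608, -0.405, -0.002]]
lid [[0.603, 0.013, 0.067], [0.758, 0.051, 0.003]]
chips [8 6 7 5]
```

Final state by measurement:
- **Lid:** at (0.6015,0.013), yaw 8°, within about 3 mm of the cell centre.
- **Scoop:** standing about 8 mm from the mat centre.
- **Chips:** all 4 in the tray.
- **Bystanders:** not moved.

Handing in.

```bash
python3 -c "
from plant import ctrl
print(ctrl.sign_off())"
```

```text
the job is handed in; nothing more can be done
None
```

I've handed in the job: by my last measurements all three balls present are in the cell, the seal and lid are on it flat and square to within about 3 mm of centre, all four fragments are in the tray, and the scoop stands about 8 mm from the mat's centre; the sign-off gave no pass or fail result.

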